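Put the levelling tools away on the packing bench

TASK

Put the levelling tools away: slide the flat scraper, blade first, fully home into the wide slot of the leaning rack, and lay the wooden levelling bar across both posts of the forked stand, down in the forks and roughly centred. Set the bar down rather than dropping it, and do not disturb the canister, the jar or the blue bin. Either may go first, though once home the scraper's handle sticks out over the bench and can be in the way of the bar.

Things in the scene. Friction and masses are not known exactly. Their poses are not given: they have to be found in the camera images.
- scraper: Flat scraper lying on the bench, 215 mm long, 190 g. Origin: underside of the handle, at the grip; x points to the blade, z out of the flat face. Black handle 28 mm wide, 24 mm thick (x -60 to 50, z 0 to 24 mm). Steel blade 84 mm wide, 4 mm thick (x 50 to 155, z 10 to 14 mm), so it hangs 10 mm off the bench. Centre of mass x = 29 mm. Either face may be up.
- blade_tip (a point): Middle of the scraper blade's front edge, at x = 155 mm, z = 12 mm in the scraper's frame; same axes as the scraper.
- rack: Fixed grey metal rack, base 110 x 164 mm, about 100 mm tall. Origin: centre of its underside; x away from the mouths, y left, z up. Two flat slots side by side slope down 30 degrees below level away from the mouths, which face -x and up, to the robot. The wide slot (94 mm) is centred at y = 27 mm, the narrow one (46 mm, unused) at y = -51 mm.
- slot (a point): Middle of the wide slot's mouth (rack frame -45, 27, 75 mm). x points into the slot, y across it, z out of its roof, 30 degrees from vertical. 94 mm wide, 8 mm high (z -4 to 4), 70 mm deep (stop at x = 70). The floor runs out as an apron to x = -14, then a lip bent down to -27; a roof lip flares up to x = -14, z = 16. Blade home: scraper origin at x = -85, z = -12 mm here.
- bar: Square wooden levelling bar lying on the bench, 28 x 200 x 28 mm, 200 mm along its y. Origin: centre of its underside.
- bar_center (a point): Centre of the bar, 14 mm above its origin; y along the bar.
- stand: Fixed steel stand: base 90 x 176 mm, posts at y = -70 and 70 mm, each 20 mm wide in y with a fork on top: a flat seat 100 mm above the bench between two prongs 25 mm higher, 46 mm apart (inside) in x. Origin: centre of its underside; y from post to post, z up. The 120 mm between the posts is open above the 10 mm base.
- rest (a point): Where the bar's centre belongs: midway between the forks, 114 mm above the bench (seat plus half the bar); y from post to post.
- canister: Bystander: steel can 60 mm across, 95 mm tall. Origin: centre of its underside.
- jar: Bystander: jar with lid 68 mm across, 100 mm tall. Origin: centre of its underside.
- bin: Bystander: small blue open bin 120 x 90 x 55 mm. Origin: centre of its underside.
Things that resemble listed ones, but are neither listed nor needed, are in the scene too. Several things have the shape of the bar; the one meant has the colours described above.

How it is judged:
By the outcome, as a careful person would: the job done as asked, in the order asked, and still so for the second after the job is handed in, with the robot touching nothing.
It also fails if it takes over 72 s, if anything falls off the work surface, if the arm or the gripper's body presses on something with over 40 N, if the wrist force passes 120 N, or if a joint passes its speed limit or range.

ROBOT

A 7-joint arm with a two-finger parallel gripper is mounted at the origin on the work surface. World frame = base frame: x ahead of the robot, y to its left, z up, the work surface at z = 0. Lengths are in mm, angles in rad, forces in N, time in s.
With the tool pointing down it reaches from about 400 to 875 mm from the base axis. Payload 4.4 kg.
Tool frame: the origin (TCP) lies between the finger pads; the fingertips stand 17 mm ahead of it and the grasp point (between the pads) lies 2 mm behind it; z points along the fingers, y is the line along which they close (so a half turn about z gives the same grasp; the last joint's range is limited). The gripper opens to 85 mm and grips with 20 to 120 N. Pads are 22 mm wide; open, the fingers measure 114 mm over their backs; the gripper's body (76 mm by 85 mm) begins 54 mm behind the grasp point. The pads swing forward as they close: fully open they stand 13 mm farther back than shut.
Start: joints at [-1.193, 0.628, 0.038, 1.517, -0.027, 0.996, -0.02], TCP at [279.073, 587.057, 248.313] pointing down, gripper open.
Joint ranges: [-3.06, 3.06], [-0.37, 2.12], [-1.25, 1.32], [0.18, 2.47], [-1.1, 4.24], [0.23, 1.98], [-2.94, 2.94]. Speed limits (rad/s): [2.57, 2.57, 3.14, 3.14, 3.14, 3.14, 3.14].

INTERFACE

Orientations are given as [roll, pitch, yaw] about the fixed x, y, z axes, in that order (R = Rz(yaw) Ry(pitch) Rx(roll)).
In Python, from cell import sensors, get_image, ctrl gives the robot as it stands.
- The arm moves only by the tool send_rows, never from a script. Its argument "series" is a list of rows, each a list of 3 entries, a list of its own where there are three numbers: the finger opening in mm, from 0 to 85.4, then the shift along the world's x, y, z in units of 60 mm (1.0 is 60 mm), then the turn, a rotation vector about the world's x, y, z in units of 5 degrees (1.0 is 5 degrees). A call has 1 to 8 rows; each row shifts and turns the commanded pose from where the row before left it; what a row does not reach is not made up. A row lasts 1/8 s, in which the tool goes at most 62.5 mm and 10.7 degrees, less where a joint would pass 70% of its speed; a pose out of reach is approached as far as the arm can. A call is refused whole if a number of a shift passes 1 or a number of a turn 1, either way. A call with a gripper value outside its range is refused whole. The fingers move at their own pace and stop on an object; the grip force is fixed at half the most. Time passes only in rows, so rows that do not move let the fingers close. It gives the time, the measured TCP pose, the force, the opening and the grip force at its end, in the units of the state.
- sensors.read_state(): the state, without advancing time (a new reading comes with each control period).
- get_image(name): name is "side" or "top" or "wrist"; returns a dict with "img" (384x512x3 uint8, red, green, blue), "depth" (384x512 float32, mm along the optical axis (not along the pixel's ray), 0 where there is no reading), "vfov" (degrees; the focal length in pixels is half the picture's height over the tangent of half this angle, whatever the lens; pixels are square), "cx", "cy" (the principal point, pixels), "k1" (the pictures are not rectified: a ray, as slopes to the right and down, at radius r is drawn at 1 + k1 r^2 times it, then the intrinsics apply), "world_to_cam" (4x4, takes a point from world to camera coordinates). Camera axes: x right, y down, z forward; pixel columns grow to the right and rows downward; lengths in mm; the calibration is good to about 2 mm. A picture is of the moment at which its call begins.
- ctrl.finish_job(): hands the job in; it is judged then, once.
The state is a dict: "clock": time; "qpos": joint angles; "qd": joint speeds; "tau": joint torques, N m; "eef_pos": TCP position; "tool_rot": TCP orientation; "force": force on the tool from outside, world axes, zero at the start; "torque": the same for the moment, N m; "width": finger opening in mm; "gripper_force": force on a finger pad.
Only numpy, scipy, OpenCV 4.12 (cv2) and the standard library are available. Lean on these libraries where they do the work, as an engineer would, in place of code of your own. Each camera call takes 0.05 s, during which the arm holds its last target. There are 200 camera calls.

## Working session

There is one attempt and no reset: what is moved stays moved. The work goes in short steps, Python scripts to look and compute and a tool call to move; the robot and the scene stay as the last step left them, time stands still between calls to the robot, and variables do not carry over. Pictures are saved under pics/ and viewed, at most 10 in all, crops included, and the job is handed in when it is done.

Besides the shell and the picture viewer there is one more tool, called after "Emit:" as name([rows], argument=value, ...), one row to a line, values as JSON. send_rows: Moves the arm, as the interface text tells. Its arguments: {"type":"object","properties":{"series":{"type":"array"}},"required":["series"]}

```bash
ls; mkdir -p pics
cat > h.py <<'E'
import numpy as np, cv2
from cell import sensors, get_image, ctrl
def cam(n):
    d=get_image(n); d['f']=d['img'].shape[0]/2/np.tan(np.radians(d['vfov']/2)); return d
def world(d):
    "per-pixel world points (H,W,3) from depth"
    H,W=d['depth'].shape; u,v=np.meshgrid(np.arange(W),np.arange(H))
    r=rays(d,np.c_[u.ravel(),v.ravel()]); p=r*d['depth'].reshape(-1,1)
    M=np.linalg.inv(d['world_to_cam']); return (p@M[:3,:3].T+M[:3,3]).reshape(H,W,3)
def rays(d,uv):
    K=np.array([[d['f'],0,d['cx']],[0,d['f'],d['cy']],[0,0,1]])
    q=cv2.undistortPoints(np.float64(uv).reshape(-1,1,2),K,np.array([d['k1'],0,0,0.])).reshape(-1,2)
    return np.c_[q,np.ones(len(q))]
def plane(d,uv,z):
    M=np.linalg.inv(d['world_to_cam']); r=rays(d,uv)@M[:3,:3].T; o=M[:3,3]
    return o+r*((z-o[2])/r[:,2])[:,None]
def proj(d,P):
    P=np.atleast_2d(np.float64(P)); M=d['world_to_cam']; K=np.array([[d['f'],0,d['cx']],[0,d['f'],d['cy']],[0,0,1]])
    return cv2.projectPoints(P.reshape(-1,1,3),cv2.Rodrigues(M[:3,:3])[0],M[:3,3],K,np.array([d['k1'],0,0,0.]))[0].reshape(-1,2)
def save(n,img): cv2.imwrite('pics/'+n+'.png',img[...,::-1])
E
python3 - <<'E'
from h import *
print(sensors.read_state())
for n in('top','side'):
    d=cam(n); save(n+'1',cv2.resize(d['img'],(768,576))); np.savez(n+'1.npz',**d)
    print(n,d['f'],d['cx'],d['cy'],d['k1'],np.linalg.inv(d['world_to_cam'])[:3].round(2).tolist())
E
```

```text
pics
{'clock': 0.0, 'qpos': array([-1.19280874,  0.6293548 ,  0.0384562 ,  1.51840978, -0.02695518,
        0.99626035, -0.02002209]), 'qd': array([ 2.99423446e-04, -3.02247731e-04,  1.21503513e-04,  5.92475016e-04,
        6.47581802e-04, -4.99871282e-04, -3.31877140e-05]), 'tau': array([-1.98778580e-04, -5.63398254e+01,  1.22626986e+00, -1.93457723e+01,
        1.10063949e-02,  1.03394565e-02, -2.18058608e-05]), 'eef_pos': array([278.82007706, 586.49417016, 247.37034084]), 'tool_rot': array([-3.13967990e+00,  7.23882516e-05,  2.69779497e+00]), 'force': array([-0.36075809,  0.02175838, -0.23594565]), 'torque': array([-0.0466659 ,  0.03388367,  0.02597644]), 'gripper_force': 0.0, 'width': 85.4209904924112}
top 412.89078914497975 253.7952943160811 191.13953422379282 -0.015435063385881298 [[0.02, -1.0, 0.03, 439.71], [-1.0, -0.02, 0.0, 11.3], [-0.0, -0.03, -1.0, 1492.35]]
side 407.37300177526896 259.3951469749631 183.40510689287993 -0.02179797530086119 [[0.94, -0.22, 0.27, 198.37], [-0.35, -0.65, 0.68, -832.54], [0.02, -0.73, -0.69, 944.97]]
```

View pics/top1.png

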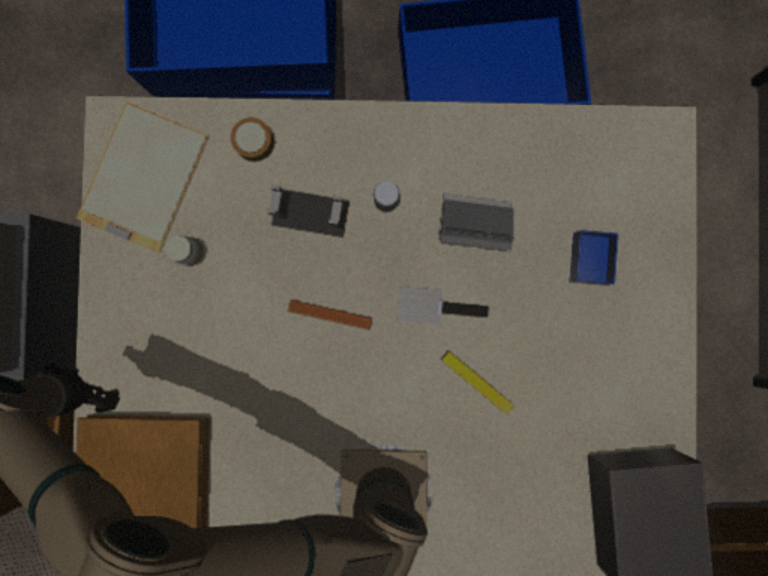

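View pics/side1.png

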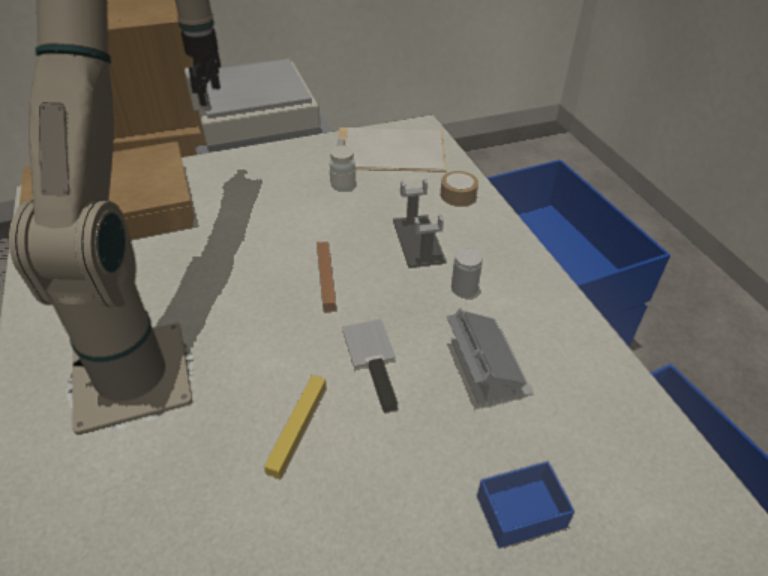

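Top view: the robot is at the bottom. The stand is at (308,212), the rack at (477,222) and the scraper at (443,306) with its blade pointing image-left. The blue bin is at (594,258), the canister at (386,195) and the jar at (183,250).
Bar candidates are the red-brown bar at (330,314) and the yellow bar at (477,382). Red-brown looks like wood and yellow looks painted, so I'll confirm in a crop.

Run:
```python
from h import *
L=lambda n:{k:(v if v.ndim else v.item()) for k,v in np.load(n+'1.npz').items()}
t=L('top');s=L('side')
a=cv2.resize(t['img'][190:285,180:360],(760,400),interpolation=cv2.INTER_CUBIC)
b=cv2.resize(s['img'][150:325,165:285],(137,200),interpolation=cv2.INTER_CUBIC)
save('bars',a)
W=world(t); I=t['img'].astype(int)
hsv=cv2.cvtColor(t['img'],cv2.COLOR_RGB2HSV)
def rect(name,m,z):
    cs,_=cv2.findContours(m.astype(np.uint8),cv2.RETR_EXTERNAL,cv2.CHAIN_APPROX_NONE)
    c=max(cs,key=cv2.contourArea).reshape(-1,2)
    P=plane(t,c,z)[:,:2].astype(np.float32); r=cv2.minAreaRect(P)
    print(name,'px',c.mean(0).round(),'c',np.round(r[0],1),'size',np.round(r[1],1),'ang',round(r[2],1),'medz',np.median(W[...,2][m]).round(1), 'rgb',I[m].mean(0).round())
    return r,P
box=lambda u0,u1,v0,v1:np.pad(np.ones((v1-v0,u1-u0),bool),((v0,384-v1),(u0,512-u1)))
Z=W[...,2]
rect('orange',(hsv[...,1]>110)&box(185,255,190,225),28)
rect('yellow',(hsv[...,1]>110)&box(285,350,225,280),28)
rect('handle',(hsv[...,2]<70)&box(290,332,195,215),24)
g=box(255,300,180,225)
print('bench rgb',I[180:190,270:290].mean((0,1)),'blade rgb',I[203,278], 'Z',Z[203,270:290].round())
rect('bladeZ',(np.abs(I-I[203,278]).sum(2)<40)&box(255,297,185,220),14)
# scraper z profile
print('handle z',Z[206,290:330].round().tolist())
print('blade z',Z[203,262:296].round().tolist())
# high points
rect('stand prong',(Z>70)&box(175,240,115,165),125)
rect('stand base',(hsv[...,2]<95)&(Z<40)&box(175,240,115,165),10)
for nm,b_ in(('L',box(175,205,115,165)),('R',box(210,240,115,165))):
    m=(Z>85)&b_; print(nm,W[m].mean(0).round(1),W[m].min(0).round(1),W[m].max(0).round(1))
m=(Z>20)&box(285,350,120,172); print('rack',W[m].min(0).round(1),W[m].max(0).round(1))
for u in (297,300,305,310,315,320,325,330,335,340): print(u,[tuple(W[v,u].round().astype(int)) for v in range(126,170,4)])
```

```text
orange px [220. 209.] c [424.1 133.2] size [197.3  27.6] ang 78.4 medz 27.3 rgb [93. 56. 33.]
yellow px [318. 254.] c [ 271.3 -216.7] size [199.7  28.5] ang 51.3 medz 27.3 rgb [119. 112.  31.]
handle px [310. 206.] c [ 442.1 -186.4] size [107.5  26.8] ang 85.6 medz 23.8 rgb [33. 31. 28.]
bench rgb [119.69  113.575 100.205] blade rgb [114 110 107] Z [14. 14. 13. 10. 15. 12. 13. 17. 18. 14. 10. 15. 14. 18. 13.  8. 11. 17.
 11. 19.]
bladeZ px [276. 202.] c [453.9 -64.7] size [121.7 147. ] ang 1.1 medz 5.1 rgb [117. 112. 104.]
handle z [15.0, 21.0, 9.0, 17.0, 21.0, 25.0, 28.0, 26.0, 25.0, 22.0, 23.0, 31.0, 24.0, 29.0, 24.0, 26.0, 26.0, 26.0, 28.0, 26.0, 15.0, 21.0, 16.0, 23.0, 29.0, 30.0, 28.0, 23.0, 25.0, 19.0, 28.0, 29.0, 25.0, 27.0, 23.0, 21.0, -5.0, 0.0, -1.0, -1.0]
blade z [-1.0, 4.0, -1.0, 13.0, 10.0, 10.0, 15.0, 10.0, 14.0, 14.0, 13.0, 10.0, 15.0, 12.0, 13.0, 17.0, 18.0, 14.0, 10.0, 15.0, 14.0, 18.0, 13.0, 8.0, 11.0, 17.0, 11.0, 19.0, 11.0, 7.0, 14.0, 15.0, 15.0, 25.0]
stand prong px [183. 133.] c [675.  254.2] size [28.8 65.5] ang 81.5 medz 101.6 rgb [93. 90. 87.]
stand base px [
[... 4762 characters left out ...]
4(622), np.int64(-263), np.int64(79)), (np.int64(607), np.int64(-261), np.int64(90)), (np.int64(595), np.int64(-264), np.int64(73)), (np.int64(581), np.int64(-263), np.int64(79))]
340 [(np.int64(736), np.int64(-297), np.int64(-7)), (np.int64(721), np.int64(-296), np.int64(-4)), (np.int64(706), np.int64(-296), np.int64(-3)), (np.int64(691), np.int64(-296), np.int64(0)), (np.int64(668), np.int64(-285), np.int64(53)), (np.int64(653), np.int64(-284), np.int64(61)), (np.int64(638), np.int64(-282), np.int64(68)), (np.int64(623), np.int64(-281), np.int64(77)), (np.int64(607), np.int64(-278), np.int64(89)), (np.int64(594), np.int64(-280), np.int64(81)), (np.int64(581), np.int64(-281), np.int64(75))]
```

View pics/bars.png

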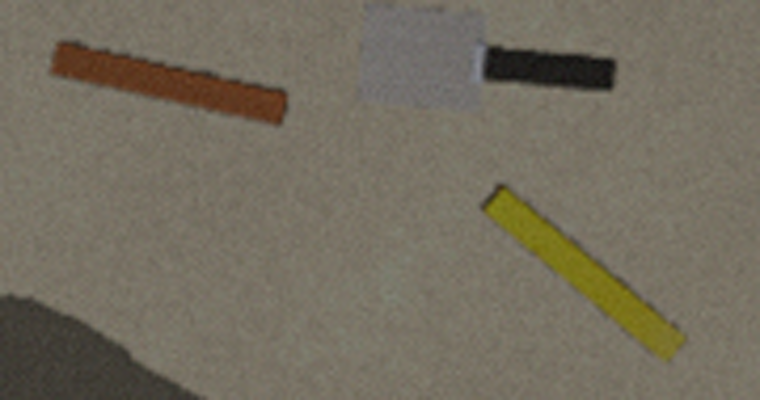

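The red-brown bar (crop (170,85)) is the wooden one. The other, at (585,270), is flat painted yellow. The scraper's blade is at crop (420,55). Moving toward the bar first.

Emit:
send_rows([
  [85, [0.3, -0.95, -0.1], [0, 0, -1]],
  [85, [0.3, -0.95, -0.1], [0, 0, -1]],
  [85, [0.3, -0.95, -0.1], [0, 0, -1]],
  [85, [0.3, -0.95, -0.1], [0, 0, -1]],
  [85, [0.3, -0.95, -0.1], [0, 0, -1]],
  [85, [0.3, -0.95, -0.1], [0, 0, -1]],
  [85, [0.3, -0.95, -0.1], [0, 0, -1]],
  [85, [0.3, -0.95, -0.1], [0, 0, -1]],
])

```text
clock: 1.1
eef_pos: [423.4, 129.4, 200.1]
tool_rot: [3.141, -0.0, 1.997]
force: [1.6, 0.4, -0.4]
width: 85.1
gripper_force: 0.0
```

Emit:
send_rows([
  [85, [0, 0, 0], [0, 0, -1]],
  [85, [0, 0, 0], [0, 0, -1]],
  [85, [0, 0, 0], [0, 0, -1]],
  [85, [0, 0, 0], [0, 0, -1]],
  [85, [0, 0, 0], [0, 0, -1]],
  [85, [0, 0, 0], [0, 0, -1]],
  [85, [0, 0, 0], [0, 0, -1]],
  [85, [0, 0, 0], [0, 0, -0.2]],
])

```text
clock: 2.1
eef_pos: [422.9, 131.1, 200.1]
tool_rot: [-3.141, 0.0, 1.371]
force: [0.8, -0.4, -0.1]
width: 84.7
gripper_force: 0.0
```

Run:
```python
from h import *
s=sensors.read_state(); print(s['clock'],s['eef_pos'].round(1),s['tool_rot'].round(4),s['qpos'].round(2))
d=cam('wrist'); save('wrist1',d['img']); np.savez('wrist1.npz',**d)
print(np.linalg.inv(d['world_to_cam'])[:3].round(2).tolist(),d['f'])
L=lambda n:{k:(v if v.ndim else v.item()) for k,v in np.load(n+'1.npz').items()}
for n in ('top',):
    t=L(n);W=world(t);Z=W[...,2];ok=t['depth']>0
    for nm,(u0,u1,v0,v1) in dict(prL=(175,205,110,165),prR=(212,245,110,165)).items():
        P=W[v0:v1,u0:u1][(ok&(Z>85))[v0:v1,u0:u1]]
        print(n,nm,len(P),cv2.minAreaRect(P[:,:2].astype(np.float32)),P.mean(0).round(1))
    v0,v1,u0,u1=115,172,285,350
    P=W[v0:v1,u0:u1][(ok&(Z>35))[v0:v1,u0:u1]]; print(n,'rack',cv2.minAreaRect(P[:,:2].astype(np.float32)),P.mean(0))
```

```text
2.1 [422.9 131.1 200.1] [-3.1412e+00  4.0000e-04  1.3715e+00] [-0.66  0.44  0.41  2.13 -0.3   0.62 -0.24]
[[0.98, -0.19, -0.06, 438.73], [-0.2, -0.94, -0.29, 204.95], [-0.0, 0.3, -0.96, 325.7]] 267.4485424744013
top prL 132 ((677.711181640625, 258.35333251953125), (21.66777992248535, 62.36206817626953), 79.90743255615234) [678.3 257.4 106.2]
top prR 122 ((656.8013305664062, 120.17918395996094), (19.795394897460938, 63.04277420043945), 81.73283386230469) [656.7 119.4 105.9]
top rack ((639.0263671875, -205.44369506835938), (163.7847442626953, 105.57125091552734), 83.83499908447266) [ 636.6613328  -204.57920634   69.6151556 ]
```

View pics/wrist1.png

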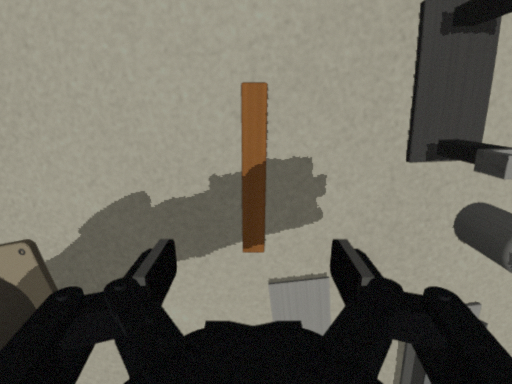

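The wrist view shows the wooden bar (grain visible) at pixel (254,165), upright between the fingers. The stand base is at upper right and the blade tip at (300,300). Next I'll refine the bar position from this view.

Run:
```python
from h import *
d={k:(v if v.ndim else v.item()) for k,v in np.load('wrist1.npz').items()}
hsv=cv2.cvtColor(d['img'],cv2.COLOR_RGB2HSV)
m=((hsv[...,1]>120)&(hsv[...,2]>35)).astype(np.uint8); m[:,:200]=0;m[:,300:]=0; m[270:]=0
c=max(cv2.findContours(m,0,1)[0],key=cv2.contourArea).reshape(-1,2)
W=world(d); print('z',np.median(W[...,2][m>0]))
print(cv2.minAreaRect(plane(d,c,28)[:,:2].astype(np.float32)))
```

```text
z 28.030162021563342
((425.2417297363281, 135.5160675048828), (196.2396697998047, 26.62982940673828), 78.21466064453125)
```

Emit:
send_rows([
  [85, [0.03, 0.06, -0.7], [0, 0, 0]],
  [85, [0, 0, -0.7], [0, 0, 0]],
  [85, [0, 0, -0.7], [0, 0, 0]],
  [85, [0, 0, -0.5], [0, 0, 0]],
  [85, [0, 0, -0.27], [0, 0, 0]],
  [85, [0, 0, -0.1], [0, 0, 0]],
  [85, [0, 0, 0], [0, 0, 0]],
])

```text
clock: 3.02
eef_pos: [424.6, 134.6, 21.5]
tool_rot: [-3.141, 0.001, 1.372]
force: [-0.1, 0.3, 0.2]
width: 84.7
gripper_force: 0.0
```

Emit:
send_rows([
  [5, [0, 0, 0], [0, 0, 0]],
  [5, [0, 0, 0], [0, 0, 0]],
  [5, [0, 0, 0], [0, 0, 0]],
  [5, [0, 0, 0], [0, 0, 0]],
  [5, [0, 0, 0], [0, 0, 0]],
  [5, [0, 0, 0], [0, 0, 0]],
  [5, [0, 0, 0], [0, 0, 0]],
  [5, [0, 0, 0], [0, 0, 0]],
])

```text
clock: 4.03
eef_pos: [425.0, 134.8, 22.6]
tool_rot: [3.141, -0.001, 1.371]
force: [0.4, -0.0, 5.7]
width: 27.0
gripper_force: 59.8
```

Emit:
send_rows([
  [5, [0, 0, 0.3], [0, 0, 0]],
  [5, [0, 0, 0.7], [0, 0, 0]],
  [5, [0, 0, 0.8], [0, 0, 0]],
  [5, [0, 0, 0.8], [0, 0, 0]],
  [5, [0.3, 0.08, 0.3], [0, 0, 0]],
  [5, [0.6, 0.13, 0], [0, 0, 0.3]],
  [5, [0.6, 0.14, 0], [0, 0, 0.28]],
  [5, [0.6, 0.14, 0], [0, 0, 0]],
])

```text
clock: 5.03
eef_pos: [551.3, 164.5, 195.9]
tool_rot: [-3.14, -0.0, 1.422]
force: [0.9, -0.7, -2.3]
width: 26.9
gripper_force: 59.9
```

Emit:
send_rows([
  [5, [0.6, 0.14, 0], [0, 0, 0]],
  [5, [0.6, 0.14, 0], [0, 0, 0]],
  [5, [0.5, 0.11, 0], [0, 0, 0]],
  [5, [0.23, 0.03, 0], [0, 0, 0]],
  [5, [0, 0, 0], [0, 0, 0]],
  [5, [0, 0, 0], [0, 0, 0]],
])

```text
clock: 5.78
eef_pos: [665.5, 189.0, 195.6]
tool_rot: [-3.14, 0.0, 1.421]
force: [0.8, 0.4, -2.7]
width: 26.9
gripper_force: 59.7
```

Run:
```python
from h import *
s=sensors.read_state(); print(s['clock'],s['eef_pos'].round(1),s['tool_rot'].round(4),s['force'].round(1))
a=cam('side'); b=cam('wrist'); np.savez('side2.npz',**a)
save('place',np.hstack([cv2.resize(a['img'][80:200,220:340],(384,384)),cv2.resize(b['img'],(416,312))[:, :].copy() if 0 else cv2.copyMakeBorder(cv2.resize(b['img'],(416,312)),0,72,0,0,0)]))
```

```text
5.775 [665.5 189.  195.6] [-3.1397e+00  4.0000e-04  1.4215e+00] [ 0.8  0.4 -2.7]
```

View pics/place.png

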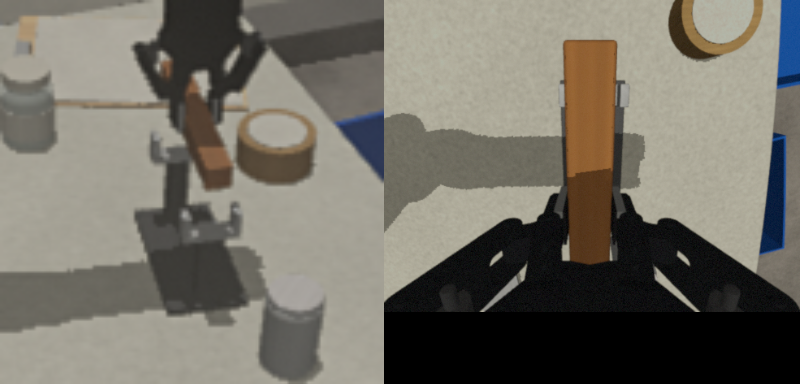

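Side and wrist views: the bar hangs level over the forks. In the wrist view the far fork's prongs at (562,93) and (624,95) straddle the bar nearly evenly. I'll measure the offset.

Run:
```python
from h import *
b=cam('wrist'); W=world(b); Z=W[...,2]; ok=b['depth']>0; I=b['img'].astype(int)
g=ok&(Z>114)&(Z<135)&(np.ptp(I,axis=2)<25); g[200:]=False
P=W[g]; print(len(P), cv2.minAreaRect(P[:,:2].astype(np.float32)),P[:,:2].mean(0))
w=ok&(Z>165)&(Z<205)&(np.ptp(I,axis=2)>35)
P=W[w]; print(len(P),P.mean(0),Z[w].max(), cv2.minAreaRect(P[:,:2].astype(np.float32)))
```

```text
573 ((680.4375610351562, 258.6791687011719), (19.785247802734375, 61.65709686279297), 81.16230010986328) [687.89186411 257.68958506]
15757 [672.84795685 230.60862994 201.23181214] 204.5947412980387 ((671.0719604492188, 219.03990173339844), (140.0913848876953, 27.9527530670166), 81.32316589355469)
```

Emit:
send_rows([
  [5, [0.045, 0, -0.3], [0, 0, 0]],
  [5, [0, 0, -0.35], [0, 0, 0]],
  [5, [0, 0, -0.3], [0, 0, 0]],
  [5, [0, 0, -0.12], [0, 0, 0]],
  [5, [0, 0, -0.06], [0, 0, 0]],
  [5, [0, 0, -0.02], [0, 0, 0]],
  [5, [0, 0, 0], [0, 0, 0]],
])

```text
clock: 6.8
eef_pos: [669.8, 189.3, 127.7]
tool_rot: [3.141, -0.0, 1.422]
force: [0.1, 0.6, -2.9]
width: 27.0
gripper_force: 59.8
```

Emit:
send_rows([
  [5, [0, 0, -0.03], [0, 0, 0]],
  [5, [0, 0, -0.03], [0, 0, 0]],
  [5, [0, 0, 0], [0, 0, 0]],
])

```text
clock: 7.18
eef_pos: [669.2, 189.3, 123.4]
tool_rot: [-3.141, -0.0, 1.422]
force: [-0.3, -0.2, -2.5]
width: 26.5
gripper_force: 59.8
```

Emit:
send_rows([
  [5, [0, 0, -0.015], [0, 0, 0]],
  [5, [0, 0, -0.015], [0, 0, 0]],
  [5, [0, 0, 0], [0, 0, 0]],
])

```text
clock: 7.55
eef_pos: [669.5, 189.2, 122.8]
tool_rot: [3.141, -0.001, 1.422]
force: [-2.4, -0.8, 5.1]
width: 26.9
gripper_force: 60.7
```

Contact felt (net +8 N). Releasing, then rising and moving to the scraper.

Emit:
send_rows([
  [32, [0, 0, 0], [0, 0, 0]],
  [36, [0, 0, 0], [0, 0, 0]],
  [46, [0, 0, 0], [0, 0, 0]],
  [60, [0, 0, 0], [0, 0, 0]],
  [60, [0, 0, 0], [0, 0, 0]],
  [60, [0, 0, 0], [0, 0, 0]],
])

```text
clock: 8.3
eef_pos: [669.4, 189.3, 121.7]
tool_rot: [-3.142, 0.0, 1.422]
force: [-0.2, -0.2, 0.5]
width: 60.1
gripper_force: 0.0
```

Emit:
send_rows([
  [60, [0, 0, 0.2], [0, 0, 0]],
  [60, [0, 0, 0.5], [0, 0, 0]],
  [60, [0, 0, 0.8], [0, 0, 0]],
  [60, [0, 0, 0.5], [0, 0, 0]],
  [85, [-0.5, -0.8, 0], [0, 0, 0]],
  [85, [-0.5, -0.8, 0], [0, 0, 0]],
  [85, [-0.5, -0.8, 0], [0, 0, 0.5]],
  [85, [-0.5, -0.8, 0], [0, 0, 1]],
])

```text
clock: 9.3
eef_pos: [548.6, -4.4, 242.7]
tool_rot: [3.14, 0.0, 1.555]
force: [0.2, -1.0, -0.7]
width: 84.7
gripper_force: 0.0
```

Run:
```python
from h import *
s=sensors.read_state(); print(s['clock'],s['eef_pos'].round(1),s['tool_rot'].round(4),s['force'].round(1))
for n in('top','side'):
    t=cam(n); W=world(t); hsv=cv2.cvtColor(t['img'],cv2.COLOR_RGB2HSV)
    m=(hsv[...,1]>110)&(W[...,2]>100)&(W[...,2]<150)&(W[...,0]>600)&(W[...,1]>50)
    if n=='top':
        c=max(cv2.findContours(m.astype(np.uint8),0,1)[0],key=cv2.contourArea).reshape(-1,2)
        print(n,cv2.minAreaRect(plane(t,c,128)[:,:2].astype(np.float32)),np.median(W[...,2][m]))
    else: save('bar_in',cv2.resize(t['img'][80:200,220:340],(400,400)))
```

```text
9.3 [548.6  -4.4 242.7] [3.1399e+00 3.0000e-04 1.5553e+00] [ 0.2 -1.  -0.7]
top ((665.8034057617188, 187.30445861816406), (199.24346923828125, 30.684843063354492), 81.3100357055664) 127.36594579525172
```

View pics/bar_in.png

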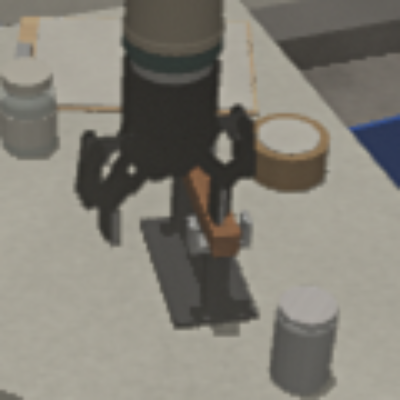

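The bar is seated in both forks: top at z=127.4, centre (666,187), ends at (220,235) and (200,180). Next I'll look at the rack from above with the wrist camera before picking up the scraper.

Emit:
send_rows([
  [85, [0.1, -0.7, 0.05], [0, 0, 0]],
  [85, [0.1, -0.7, 0.05], [0, 0, 0]],
  [85, [0.1, -0.7, 0.05], [0, 0, 0]],
  [85, [0.1, -0.7, 0.05], [0, 0, 0]],
  [85, [0.1, -0.7, 0.05], [0, 0, 0]],
  [85, [0.1, -0.6, 0.05], [0, 0, 0]],
  [85, [0, 0, 0], [0, 0, 0]],
  [85, [0, 0, 0], [0, 0, 0]],
])

```text
clock: 10.4
eef_pos: [585.6, -247.8, 259.9]
tool_rot: [3.141, -0.001, 1.553]
force: [-0.6, 0.2, 0.1]
width: 85.0
gripper_force: 0.0
```

Run:
```python
from h import *
s=sensors.read_state(); print(s['clock'],s['eef_pos'].round(1),s['tool_rot'].round(4),s['qpos'].round(2))
d=cam('wrist'); save('rack',cv2.resize(d['img'],(768,576))); np.savez('wristR.npz',**d)
print(np.linalg.inv(d['world_to_cam'])[:3].round(3).tolist())
```

```text
10.4 [ 585.6 -247.8  259.9] [ 3.1413e+00 -1.1000e-03  1.5531e+00] [-0.05  0.69  0.72  1.56 -0.5   1.08  0.78]
[[1.0, -0.017, -0.005, 587.861], [-0.018, -0.956, -0.293, -172.602], [0.0, 0.294, -0.956, 385.566]]
```

View pics/rack.png

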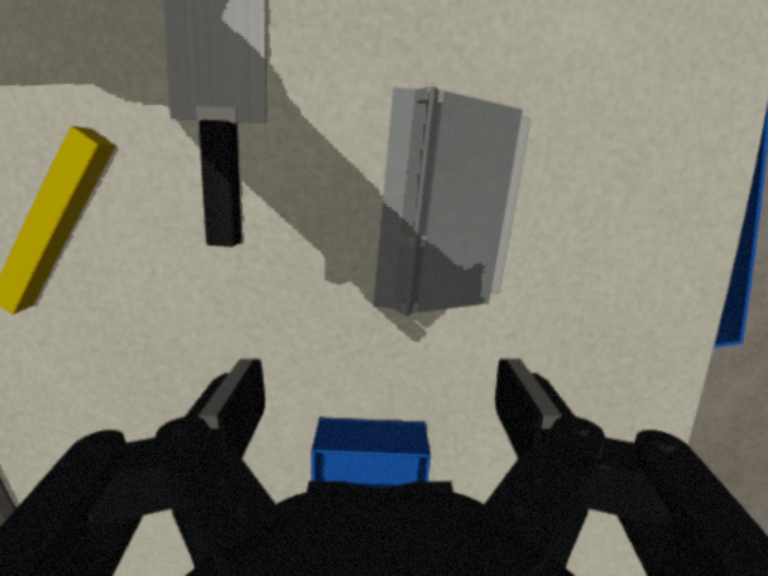

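The wrist view shows the rack well: lip ridge from (435,90) to (410,313), apron left edge from (392,88) to (375,303). The scraper handle is at (222,182) and the blade at (217,60).

Run:
```python
from h import *
d={k:(v if v.ndim else v.item()) for k,v in np.load('wristR.npz').items()}
W=world(d); k=2/3
R=plane(d,np.array([[435,89],[411,314]])*k,96); print('ridge',R.round(1),np.linalg.norm(R[0]-R[1]),np.degrees(np.arctan2(*(R[0]-R[1])[1::-1])))
# rack above 35mm
m=(d['depth']>0)&(W[...,2]>35)&(W[...,2]<110); m[230:]=0
n,lab,st,ce=cv2.connectedComponentsWithStats(m.astype(np.uint8)); i=1+st[1:,4].argmax(); m=lab==i
P=W[m]; r=cv2.minAreaRect(P[:,:2].astype(np.float32)); print('rack',r,P[:,2].max())
# left end & right end lines of points by z band
a=np.radians(r[2] if r[1][0]>r[1][1] else r[2]-90); ey=np.array([np.cos(a),np.sin(a)]); ex=np.array([ey[1],-ey[0]])
q=P[:,:2]@np.c_[ex,ey]
for lo in range(35,105,8):
    s=(P[:,2]>=lo)&(P[:,2]<lo+8)
    if s.sum()>20: print(lo,s.sum(),'ex',np.percentile(q[s,0],[1,50,99]).round(1),'ey',np.percentile(q[s,1],[.5,99.5]).round(1))
print('ey',ey,'ex',ex)
hsv=cv2.cvtColor(d['img'],cv2.COLOR_RGB2HSV)
h=(hsv[...,2]<60); h[:, :120]=0;h[:,175:]=0;h[170:]=0;h[:75]=0
c=max(cv2.findContours(h.astype(np.uint8),0,1)[0],key=cv2.contourArea).reshape(-1,2)
print('handle',cv2.minAreaRect(plane(d,c,24)[:,:2].astype(np.float32)))
# blade back edge + sides
print('blade corners',plane(d,np.array([[166,118],[267,123],[267,20],[164,20],[201,120],[238,122],[207,244],[240,242]])*k,14)[:,:2].round(1).tolist())
```

```text
ridge [[ 625.6 -123.9   96. ]
 [ 610.3 -282.4   96. ]] 159.2236676505936 84.48575724983522
rack ((641.0819091796875, -205.92184448242188), (165.02056884765625, 105.4985122680664), 83.65357971191406) 96.0241969637816
43 1083 ex [698.9 705.6 712.1] ey [-214.7  -52.7]
51 1282 ex [684.5 692.3 700.1] ey [-214.5  -52.8]
59 1385 ex [670.6 678.5 686.4] ey [-214.7  -53. ]
67 1960 ex [628.9 662.4 672.6] ey [-214.6  -53. ]
75 4683 ex [607.6 625.2 657.6] ey [-214.8  -52.6]
83 797 ex [626.6 638.9 645.1] ey [-215.5  -52.4]
91 600 ex [631.6 633.8 636.5] ey [-215.1  -52.6]
ey [0.11053957 0.99387172] ex [ 0.99387172 -0.11053957]
handle ((447.5023193359375, -185.36770629882812), (107.67168426513672, 32.918601989746094), 85.94422912597656)
blade corners [[402.1, -127.4], [490.9, -134.5], [497.7, -54.5], [411.6, -50.8], [433.1, -130.2], [465.6, -132.9], [423.7, -239.7], [455.5, -238.5]]
```

Run:
```python
from h import *
d={k:(v if v.ndim else v.item()) for k,v in np.load('wristR.npz').items()}
W=world(d); ey=np.array([.11054,.99387]); ex=np.array([.99387,-.11054])
q=W[...,:2]@np.c_[ex,ey]; Z=W[...,2]; ok=d['depth']>0
m=ok&(abs(q[...,1]+107)<35)&(q[...,0]>590)&(q[...,0]<750)
for lo in np.arange(596,752,3):
    s=m&(q[...,0]>=lo)&(q[...,0]<lo+3)
    if s.sum()>3: print(lo,s.sum(),np.percentile(Z[s],[5,50,95]).round(1),end=' | ')
s=m&(q[...,0]>650)&(q[...,0]<700); print('\nroof fit',np.polyfit(q[s][:,0],Z[s],1))
B=plane(d,np.array([[528,118],[499,292]])*2/3,4)[:,:2]; print('base edge',B@np.c_[ex,ey])
# yaw of ridge and of back edge from depth
s=ok&(Z>88)&(Z<99)&(abs(q[...,1]+134)<90)&(q[...,0]>610)&(q[...,0]<660); print('ridge yaw extra deg',np.degrees(np.polyfit(q[s][:,1],q[s][:,0],1)[0]))
for b in (-215,-53):pass
```

```text
596 113 [-1.5 -0.2  1.6] | 599 117 [-1.6 -0.1  1.5] | 602 112 [-1.3  0.1  1. ] | 605 166 [-1.3  0.5 78.2] | 608 182 [76.1 77.7 79. ] | 611 177 [76.6 77.8 79. ] | 614 179 [77.  78.1 79.2] | 617 178 [77.2 78.4 79.7] | 620 180 [77.4 78.6 79.9] | 623 169 [76.2 77.9 79.2] | 626 169 [74.7 76.1 77.6] | 629 165 [72.9 74.5 75.9] | 632 303 [72.2 93.4 95.1] | 635 144 [87.8 90.6 93.4] | 638 142 [81.5 84.3 87.1] | 641 190 [80.9 82.8 84.3] | 644 166 [80.8 82.1 83.4] | 647 158 [79.  80.3 81.6] | 650 165 [77.4 78.5 79.9] | 653 157 [75.4 76.8 78.3] | 656 152 [73.9 75.1 76.6] | 659 149 [72.  73.4 74.5] | 662 152 [70.4 71.6 72.9] | 665 147 [68.5 69.9 71.3] | 668 143 [66.5 68.2 69.5] | 671 143 [65.5 66.6 68. ] | 674 136 [63.6 64.7 66.3] | 677 143 [61.6 63.1 64.4] | 680 133 [59.8 61.4 62.6] | 683 127 [58.3 59.5 60.8] | 686 131 [56.8 58.  59.2] | 689 131 [54.8 56.1 57.3] | 692 126 [53.4 54.6 55.9] | 695 124 [51.2 52.7 53.8] | 698 119 [49.7 51.  52.2] | 701 120 [48.  49.2 50.7] | 704 114 [46.1 47.5 48.8] | 707 112 [44.3 45.8 47.1] | 710 86 [42.9 44.1 45.4] | 722 48 [6.7 8.  9.1] | 725 116 [6.5 7.8 9.2] | 728 111 [6.8 8.  9.1] | 731 49 [6.1 7.5 8.5] | 734 74 [-0.9  0.1  1.5] | 737 107 [-1.1 -0.   1.2] | 740 112 [-1.1  0.1  1.3] | 743 102 [-1.1  0.   1.2] | 746 109 [-1.4 -0.1  1.3] | 749 33 [-1.7  0.1  1.3] | 
roof fit [ -0.57254987 451.52980079]
base edge [[ 731.43958786  -52.48512654]
 [ 733.86839004 -215.69131049]]
ridge yaw extra deg 0.0853757995496887
```

Emit:
send_rows([
  [85, [-0.6, 0.2, -0.2], [0, 0, -0.15]],
  [85, [-0.6, 0.2, -0.2], [0, 0, -0.15]],
  [85, [-0.6, 0.2, -0.2], [0, 0, -0.15]],
  [85, [-0.3, 0.2, -0.2], [0, 0, -0.15]],
  [85, [-0.26, 0.2, -0.2], [0, 0, 0]],
  [85, [0, 0.25, 0], [0, 0, 0]],
  [85, [0, 0, 0], [0, 0, 0]],
  [85, [0, 0, 0], [0, 0, 0]],
])

```text
clock: 11.45
eef_pos: [445.1, -173.9, 200.3]
tool_rot: [3.14, 0.001, 1.502]
force: [0.1, -0.6, 0.4]
width: 84.9
gripper_force: 0.0
```

Run:
```python
from h import *
s=sensors.read_state(); print(s['clock'],s['eef_pos'].round(1),s['tool_rot'].round(4))
d=cam('wrist'); hsv=cv2.cvtColor(d['img'],cv2.COLOR_RGB2HSV); W=world(d)
h=(hsv[...,2]<60)&(abs(W[...,0]-444)<40)&(abs(W[...,1]+181)<80)&(W[...,2]<50)&(d['depth']>0)
t=h&(W[...,2]>19); P=W[t]; r=cv2.minAreaRect(P[:,:2].astype(np.float32)); print('handle',t.sum(),r,np.median(P[:,2]))
b=(W[...,2]>9)&(W[...,2]<19)&(d['depth']>0)&(abs(W[...,0]-446)<65)&(W[...,1]>-140)&(W[...,1]<0)
n,lab,st,ce=cv2.connectedComponentsWithStats(b.astype(np.uint8)); b=lab==1+st[1:,4].argmax()
P=W[b]; print('blade',b.sum(),cv2.minAreaRect(P[:,:2].astype(np.float32)),np.median(P[:,2]))
save('scr',d['img'])
```

```text
11.45 [ 445.1 -173.9  200.3] [3.1399e+00 9.0000e-04 1.5018e+00]
handle 2004 ((442.9759216308594, -184.43377685546875), (107.56974029541016, 27.24705696105957), 85.57621765136719) 23.98326034385434
blade 7673 ((450.9692687988281, -78.57054138183594), (106.48302459716797, 84.3662109375), 85.39202880859375) 14.004774412839822
```

Emit:
send_rows([
  [85, [-0.025, 0, -0.7], [0, 0, -0.1]],
  [85, [0, 0, -0.7], [0, 0, 0]],
  [85, [0, 0, -0.7], [0, 0, 0]],
  [85, [0, 0, -0.5], [0, 0, 0]],
  [85, [0, 0, -0.26], [0, 0, 0]],
  [85, [0, 0, -0.09], [0, 0, 0]],
  [85, [0, 0, 0], [0, 0, 0]],
])

```text
clock: 12.38
eef_pos: [442.6, -174.3, 22.8]
tool_rot: [3.141, 0.0, 1.491]
force: [0.1, -0.3, 0.3]
width: 85.3
gripper_force: 0.0
```

Emit:
send_rows([
  [5, [0, 0, 0], [0, 0, 0]],
  [5, [0, 0, 0], [0, 0, 0]],
  [5, [0, 0, 0], [0, 0, 0]],
  [5, [0, 0, 0], [0, 0, 0]],
  [5, [0, 0, 0], [0, 0, 0]],
  [5, [0, 0, 0], [0, 0, 0]],
  [5, [0, 0, 0], [0, 0, 0]],
  [5, [0, 0, 0], [0, 0, 0]],
])

```text
clock: 13.38
eef_pos: [442.5, -173.7, 23.3]
tool_rot: [3.141, -0.0, 1.492]
force: [-0.2, 0.1, 5.8]
width: 26.7
gripper_force: 59.8
```

Emit:
send_rows([
  [5, [0, 0, 0.2], [0, 0, 0]],
  [5, [0, 0, 0.6], [0, 0, 0]],
  [5, [0, 0, 0.7], [0, 0, 0]],
  [5, [0, 0, 0.8], [0, 0, 0]],
  [5, [0, 0, 0.8], [0, 0, 0]],
  [5, [0, 0, 0.6], [0, 0, 0]],
  [5, [0, 0, 0], [0, 0, -1]],
  [5, [0, 0, 0], [0, 0, -1]],
])

```text
clock: 14.38
eef_pos: [441.9, -173.3, 245.7]
tool_rot: [3.141, -0.001, 1.314]
force: [-0.4, 0.5, -1.4]
width: 26.9
gripper_force: 59.6
```

Emit:
send_rows([
  [5, [0, 0, 0], [0, 0, -1]],
  [5, [0, 0, 0], [0, 0, -1]],
  [5, [0, 0, 0], [0, 0, -1]],
  [5, [0, 0, 0], [0, 0, -1]],
  [5, [0, 0, 0], [0, 0, -1]],
  [5, [0, 0, 0], [0, 0, -1]],
  [5, [0, 0, 0], [0, 0, -1]],
  [5, [0, 0, 0], [0, 0, -1]],
])

```text
clock: 15.38
eef_pos: [441.6, -173.2, 245.1]
tool_rot: [-3.141, -0.0, 0.616]
force: [0.6, 0.1, -1.0]
width: 26.4
gripper_force: 59.5
```

Emit:
send_rows([
  [5, [0, 0, 0], [0, 0, -1]],
  [5, [0, 0, 0], [0, 0, -1]],
  [5, [0, 0, 0], [0, 0, -1]],
  [5, [0, 0, 0], [0, 0, -1]],
  [5, [0, 0, 0], [0, 0, -1]],
  [5, [0, 0, 0], [0, 0, -1]],
  [5, [0, 0, 0], [0, 0, -1]],
  [5, [0, 0, 0], [0, 0, -1]],
])

```text
clock: 16.38
eef_pos: [441.8, -173.0, 245.0]
tool_rot: [-3.14, 0.0, -0.082]
force: [-0.1, -0.6, -2.0]
width: 26.7
gripper_force: 59.5
```

Emit:
send_rows([
  [5, [0.1, 0.05, 0], [0, 0, -0.34]],
  [5, [0.1, 0.05, 0], [0.11, 0.99, 0]],
  [5, [0.1, 0.05, -0.1], [0.11, 0.99, 0]],
  [5, [0.1, 0.05, -0.15], [0.11, 0.99, 0]],
  [5, [0, 0.04, -0.15], [0.11, 0.99, 0]],
  [5, [0, 0, -0.15], [0.11, 0.99, 0]],
  [5, [0, 0, 0], [0.11, 0.99, 0]],
  [5, [0, 0, 0], [0.01, 0.06, 0]],
])

```text
clock: 17.38
eef_pos: [467.2, -159.0, 210.6]
tool_rot: [-3.14, 0.528, -0.106]
force: [-0.5, 0.0, -1.2]
width: 26.5
gripper_force: 59.5
```

```bash
cat > chk.py <<'E'
from h import *
from scipy.spatial.transform import Rotation as Ro
s=sensors.read_state(); R=Ro.from_euler('xyz',s['tool_rot']).as_matrix()
c,sn=np.cos(np.radians(-6.4)),np.sin(np.radians(-6.4)); k=.8660254
S=np.array([[c*k,-sn,c*.5],[sn*k,c,sn*.5],[-.5,0,k]]); M=np.array([621.8,-176.6,75])
print('t',s['clock'],'eef',s['eef_pos'].round(1),'rot',s['tool_rot'].round(3),'F',s['force'].round(1),'q',s['qpos'].round(2))
print('TCP in slot',(S.T@(s['eef_pos']-M)).round(1),'want yz 0,11; home x -78.8')
T=R@np.diag([1,-1,-1]); print('rot err deg (world)',np.degrees(Ro.from_matrix(S@T.T).as_rotvec()).round(2))
E
python3 - <<'E'
from chk import *
for n in('wrist','side'):
    d=cam(n); np.savez(n+'P.npz',**d); save('pre_'+n,d['img'])
a=cv2.imread('pics/pre_wrist.png');b=cv2.imread('pics/pre_side.png')
cv2.imwrite('pics/pre.png',np.hstack([cv2.resize(a,(400,300)),cv2.resize(b[120:330,180:460],(400,300))]))
E
```

```text
t 17.375 eef [ 467.2 -159.   210.6] rot [-3.14   0.528 -0.106] F [-0.5  0.  -1.2] q [-0.32  1.03  1.15  1.59 -0.58  1.54 -0.72]
TCP in slot [-202.5    0.3   39.6] want yz 0,11; home x -78.8
rot err deg (world) [-0.1  -0.22 -0.3 ]
```

View pics/pre.png

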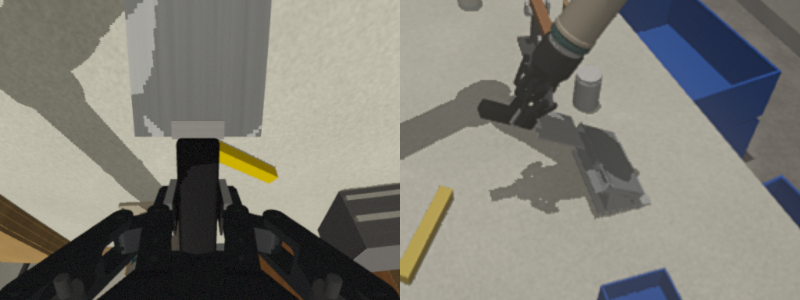

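The wrist view shows the handle gripped at (197,190) with the blade ahead (130–270 wide). The side view shows the blade tilted toward the rack mouth. Measuring the blade in the slot frame.

Run:
```python
from chk import *
d={k:(v if v.ndim else v.item()) for k,v in np.load('wristP.npz').items()}
W=world(d); q=(W-M)@S; t=S.T@(s['eef_pos']-M); q=q-t   # relative to TCP, slot axes
ok=(d['depth']>0)&(abs(q[...,2]+11)<12)
b=ok&(q[...,0]>50)&(abs(q[...,1])<60); P=q[b]
print(len(P),'x',np.percentile(P[:,0],[.5,99.5]).round(1),'y',np.percentile(P[:,1],[.5,99.5]).round(1),'z',np.median(P[:,2]).round(2))
A=np.linalg.lstsq(np.c_[P[:,:2],np.ones(len(P))],P[:,2],rcond=None)[0]; print('slopes deg',np.degrees(A[:2]),'z0',A[2])
for lo in (55,75,95,115):
    k=(P[:,0]>lo)&(P[:,0]<lo+15)
    if k.sum()>30: print(lo,np.percentile(P[k,1],[1,99]).round(1),np.median(P[k,2]).round(2))
```

```text
t 17.475 eef [ 466.3 -159.3  211.8] rot [-3.14   0.526 -0.108] F [-0.4 -0.4 -2.2] q [-0.32  1.03  1.15  1.59 -0.58  1.54 -0.72]
TCP in slot [-2.039e+02 -1.000e-01  4.020e+01] want yz 0,11; home x -78.8
rot err deg (world) [-0.07 -0.11 -0.17]
29306 x [ 50.5 124.5] y [-40.3  42.9] z -9.95
slopes deg [-0.69814327 -0.03288966] z0 -8.789098790836503
55 [-40.   42.2] -9.79
75 [-39.9  42.5] -9.94
95 [-39.9  42.4] -10.04
115 [-39.8  42.6] -10.12
```

Emit:
send_rows([
  [5, [-0.01, -0.01, -0.2], [0, -0.08, 0]],
  [5, [-0.01, -0.01, -0.2], [0, 0, 0]],
  [5, [0, 0, -0.12], [0, 0, 0]],
  [5, [0.14, -0.016, -0.083], [0, 0, 0]],
  [5, [0.14, -0.016, -0.083], [0, 0, 0]],
  [5, [0.14, -0.016, -0.083], [0, 0, 0]],
  [5, [0, 0, 0], [0, 0, 0]],
  [5, [0, 0, 0], [0, 0, 0]],
])

```text
clock: 18.48
eef_pos: [490.1, -163.6, 165.7]
tool_rot: [-3.14, 0.52, -0.108]
force: [-0.3, -0.1, -2.1]
width: 26.5
gripper_force: 59.5
```

Run:
```python
from chk import *
d=cam('side'); W=world(d); save('mouth',cv2.resize(d['img'][190:280,270:370],(600,540),interpolation=cv2.INTER_CUBIC))
for x,z in((-33,0),(-27,-4),(0,0)): print(proj(d,[M+S@np.array([x,y,z]) for y in(-42,42)]).round(1).tolist())
```

```text
t 18.475 eef [ 490.1 -163.6  165.7] rot [-3.14   0.52  -0.108] F [-0.3 -0.1 -2.1] q [-0.29  1.1   1.11  1.55 -0.63  1.51 -0.74]
TCP in slot [-160.    -1.8   12.4] want yz 0,11; home x -78.8
rot err deg (world) [-0.08  0.21 -0.14]
[[308.9, 232.0], [299.4, 209.9]]
[[309.8, 233.3], [300.3, 211.3]]
[[318.1, 234.0], [308.3, 212.2]]
```

View pics/mouth.png

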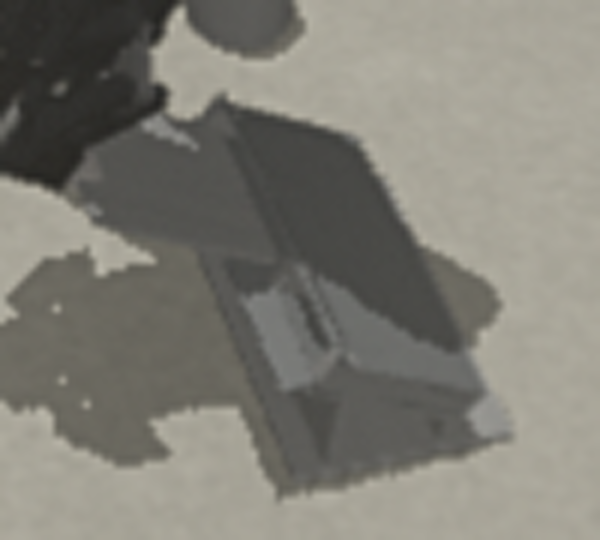

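The blade edge sits under the roof lip on the wide side, from crop (225,110) to (280,260), and the narrow slot mouth at (310,310) is clear. Advancing.

Emit:
send_rows([
  [5, [0.072, -0.008, -0.042], [0, 0, 0]],
  [5, [0.072, -0.008, -0.042], [0, 0, 0]],
  [5, [0.072, -0.008, -0.042], [0, 0, 0]],
  [5, [0.072, -0.008, -0.042], [0, 0, 0]],
  [5, [0, 0, 0], [0, 0, 0]],
])

```text
clock: 19.15
eef_pos: [507.8, -165.4, 155.2]
tool_rot: [-3.139, 0.52, -0.107]
force: [-0.2, 0.5, -1.7]
width: 26.4
gripper_force: 59.5
```

```bash
python3 -c "
from chk import *
print(S.T@s['force'])"
```

```text
t 19.15 eef [ 507.8 -165.4  155.2] rot [-3.139  0.52  -0.107] F [-0.2  0.5 -1.7] q [-0.27  1.12  1.09  1.5  -0.65  1.52 -0.76]
TCP in slot [-139.3   -1.6   12.1] want yz 0,11; home x -78.8
rot err deg (world) [-0.09  0.21 -0.18]
[ 0.67420207  0.52300573 -1.62479491]
```

Tip is about 9 mm inside with no contact. Continuing.

Emit:
send_rows([
  [5, [0.072, -0.008, -0.042], [0, 0, 0]],
  [5, [0.072, -0.008, -0.042], [0, 0, 0]],
  [5, [0.072, -0.008, -0.042], [0, 0, 0]],
  [5, [0.072, -0.008, -0.042], [0, 0, 0]],
  [5, [0.072, -0.008, -0.042], [0, 0, 0]],
  [5, [0, 0, 0], [0, 0, 0]],
])

```text
clock: 19.9
eef_pos: [529.3, -167.8, 142.6]
tool_rot: [-3.139, 0.52, -0.108]
force: [0.7, -0.4, -2.9]
width: 26.6
gripper_force: 59.5
```

```bash
python3 -c "
from chk import *
print(S.T@s['force'],s['torque'])"
```

```text
t 19.9 eef [ 529.3 -167.8  142.6] rot [-3.139  0.52  -0.108] F [ 0.7 -0.4 -2.9] q [-0.25  1.16  1.08  1.43 -0.67  1.55 -0.79]
TCP in slot [-114.2   -1.5   12.1] want yz 0,11; home x -78.8
rot err deg (world) [-0.1   0.21 -0.17]
[ 2.07846979 -0.35710998 -2.17532173] [-0.12759603 -0.6242843   0.0287868 ]
```

Emit:
send_rows([
  [5, [0.072, -0.008, -0.042], [0, 0, 0]],
  [5, [0.072, -0.008, -0.042], [0, 0, 0]],
  [5, [0.072, -0.008, -0.042], [0, 0, 0]],
  [5, [0.072, -0.008, -0.042], [0, 0, 0]],
  [5, [0.072, -0.008, -0.042], [0, 0, 0]],
  [5, [0.036, -0.004, -0.021], [0, 0, 0]],
  [5, [0, 0, 0], [0, 0, 0]],
])

```text
clock: 20.78
eef_pos: [552.9, -170.5, 128.9]
tool_rot: [-3.139, 0.52, -0.108]
force: [-0.0, -0.0, -2.7]
width: 26.7
gripper_force: 59.5
```

```bash
python3 -c "
from chk import *
print(S.T@s['force'],s['torque'])"
```

```text
t 20.775 eef [ 552.9 -170.5  128.9] rot [-3.139  0.52  -0.108] F [-0.  -0.  -2.7] q [-0.23  1.19  1.06  1.36 -0.69  1.57 -0.82]
TCP in slot [-86.8  -1.6  12.1] want yz 0,11; home x -78.8
rot err deg (world) [-0.09  0.21 -0.16]
[ 1.33393079 -0.02898268 -2.35489326] [-0.07700571 -0.63739565 -0.03855318]
```

8 mm to go; now in 1.5 mm steps until contact.

Emit:
send_rows([
  [5, [0.036, -0.004, -0.021], [0, 0, 0]],
  [5, [0.036, -0.004, -0.021], [0, 0, 0]],
  [5, [0.022, -0.002, -0.013], [0, 0, 0]],
  [5, [0, 0, 0], [0, 0, 0]],
])

```text
clock: 21.28
eef_pos: [558.6, -171.0, 125.7]
tool_rot: [-3.139, 0.52, -0.108]
force: [-0.3, -0.1, -1.7]
width: 26.3
gripper_force: 59.5
```

Emit:
send_rows([
  [5, [0.022, -0.002, -0.013], [0, 0, 0]],
  [5, [0, 0, 0], [0, 0, 0]],
])

```text
clock: 21.52
eef_pos: [559.9, -171.1, 124.9]
tool_rot: [-3.139, 0.52, -0.108]
force: [-0.2, 0.0, -1.2]
width: 26.7
gripper_force: 59.5
```

```bash
python3 -c "
from chk import *
print(S.T@s['force'],s['torque'])"
```

```text
t 21.525 eef [ 559.9 -171.1  124.9] rot [-3.139  0.52  -0.108] F [-0.2  0.  -1.2] q [-0.22  1.2   1.06  1.33 -0.69  1.58 -0.83]
TCP in slot [-78.7  -1.4  12.2] want yz 0,11; home x -78.8
rot err deg (world) [-0.09  0.22 -0.16]
[ 0.4288295  -0.01330901 -1.19347376] [-0.12923978 -0.66928979 -0.00565851]
```

Emit:
send_rows([
  [5, [0.022, -0.002, -0.013], [0, 0, 0]],
  [5, [0.022, -0.002, -0.013], [0, 0, 0]],
  [5, [0, 0, 0], [0, 0, 0]],
])

```text
clock: 21.9
eef_pos: [560.1, -171.1, 124.7]
tool_rot: [-3.139, 0.526, -0.11]
force: [-7.6, 2.4, 4.6]
width: 26.5
gripper_force: 59.8
```

```bash
python3 -c "
from chk import *
print(S.T@s['force'],s['torque'])"
```

```text
t 21.9 eef [ 560.1 -171.1  124.7] rot [-3.139  0.526 -0.11 ] F [-7.6  2.4  4.6] q [-0.22  1.2   1.06  1.33 -0.69  1.59 -0.83]
TCP in slot [-78.5  -1.4  12.1] want yz 0,11; home x -78.8
rot err deg (world) [-0.16 -0.12 -0.02]
[-9.09302091  1.51208521  0.10061839] [0.39700041 1.11614235 0.04009143]
```

Stop reached at the expected depth with 9 N. A slight extra push, then release and back out along the slot normal.

Emit:
send_rows([
  [5, [0.015, -0.002, -0.009], [0, 0, 0]],
  [5, [0, 0, 0], [0, 0, 0]],
  [30, [0, 0, 0], [0, 0, 0]],
  [36, [0, 0, 0], [0, 0, 0]],
  [60, [0, 0, 0], [0, 0, 0]],
  [60, [0, 0, 0], [0, 0, 0]],
  [60, [0, 0, 0], [0, 0, 0]],
])

```text
clock: 22.78
eef_pos: [563.5, -171.5, 122.8]
tool_rot: [-3.139, 0.52, -0.108]
force: [0.4, 0.5, -0.2]
width: 59.8
gripper_force: 0.0
```

Emit:
send_rows([
  [60, [0.1, -0.011, 0.173], [0, 0, 0]],
  [60, [0.2, -0.022, 0.346], [0, 0, 0]],
  [60, [0.3, -0.033, 0.52], [0, 0, 0]],
  [60, [0.3, -0.033, 0.52], [0, 0, 0]],
  [60, [0, 0, 0.6], [0, 0, 0]],
  [60, [0, 0, 0], [0, 0, 0]],
  [60, [0, 0, 0], [0, 0, 0]],
])

```text
clock: 23.65
eef_pos: [617.5, -177.4, 252.3]
tool_rot: [-3.139, 0.52, -0.108]
force: [0.6, -0.3, -0.6]
width: 60.0
gripper_force: 0.0
```

Run:
```python
from chk import *
d=cam('side'); t=cam('wrist'); save('fin',np.hstack([cv2.resize(d['img'][70:290,200:400],(400,440)),cv2.copyMakeBorder(cv2.resize(t['img'],(400,300)),0,140,0,0,0)]))
q=(world(t)-M)@S; I=t['img'].astype(int)
b=(t['depth']>0)&(abs(q[...,2])<16)&(abs(q[...,1])<50)&(q[...,0]<-20)&(q[...,0]>-160)
h=b&(I.max(2)<60); P=q[h]; print('handle',len(P),np.percentile(P,[1,50,99],axis=0).round(1).tolist(),'expect x -145..-35, top z 12')
d=cam('top'); q=(world(d)-M)@S; b=(d['depth']>0)&(abs(q[...,2])<25)&(abs(q[...,1])<30)&(q[...,0]<-20)&(q[...,0]>-180)&(d['img'].max(2)<70)
P=q[b]; print('top handle',len(P),np.percentile(P,[1,50,99],axis=0).round(1).tolist())
```

```text
t 23.65 eef [ 617.5 -177.4  252.3] rot [-3.139  0.52  -0.108] F [ 0.6 -0.3 -0.6] q [-0.14  1.13  1.09  1.01 -0.64  1.87 -0.94]
TCP in slot [-92.3  -1.2 151.5] want yz 0,11; home x -78.8
rot err deg (world) [-0.11  0.25 -0.15]
handle 2433 [[-140.5, -14.0, 3.2], [-83.3, -1.5, 6.8], [-36.3, 11.5, 9.8]] expect x -145..-35, top z 12
top handle 279 [[-147.8, -18.1, -14.2], [-97.3, 0.3, 3.9], [-36.3, 15.3, 9.8]]
```

View pics/fin.png

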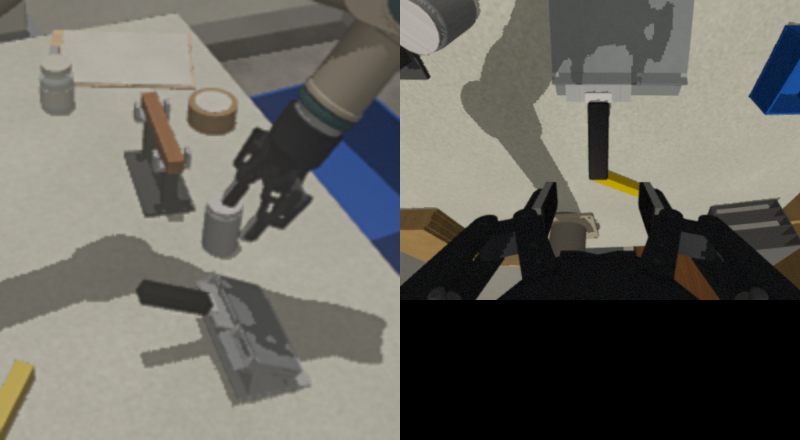

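The side view shows the bar in both forks and the scraper handle sticking out of the wide slot. The canister, jar and bin are untouched, and the handle front is at slot x≈-36 (home is -35). The robot touches nothing, so I'm handing in.

```bash
python3 -c "
from h import *
print(ctrl.finish_job())"
```

```text
the job is handed in; nothing more can be done
None
```

The job is handed in: the wooden bar rests in both forks, roughly centred, and the scraper is in the wide slot against its stop, to within about 1 mm by camera; no verdict came back.

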